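# Assemble the sieve tower on the shaker

## Robot

A 6-joint arm with a two-finger parallel gripper is mounted at the origin on the work surface. World frame = base frame: x ahead of the robot, y to its left, z up, the work surface at z = 0. Lengths are in m, angles in rad, forces in N, time in s.
With the tool pointing down it reaches from about 0.35 to 0.85 m from the base axis. Payload 8.1 kg.
Tool frame: the origin (TCP) lies on the front face of the gripper's body, between the roots of the fingers; the fingertips stand 84 mm ahead of it and the grasp point (between the pads) lies 65 mm ahead of it; x points along the fingers, y is the direction in which the jaws open and shut, and the axes are right-handed (so a half turn about x gives the same grasp; the last joint's range is limited). The gripper opens to 93 mm and grips with 3 to 60 N. Pads are 15 mm wide; open, the fingers measure 128 mm over their backs; the gripper's body (75 mm by 188 mm) begins 65 mm behind the grasp point.
Start: joints at [-0.085, 0.13, 1.488, -0, 1.523, -0.085], TCP at [0.6, 0, 0.303] pointing down, gripper open.
Joint ranges: [-2.96, 2.96], [-0.89, 2.26], [0.02, 2.5], [-1.34, 4.48], [0, 2.73], [-2.66, 2.66]. Speed limits (rad/s): [2.39, 2.39, 2.79, 3.14, 3.14, 3.14].

## Interface

Orientations are given as a rotation vector (axis times angle).
In Python, from plant import telemetry, read_camera, camera_params, robot gives the robot as it stands.
- The arm moves only by the tool step_arm, never from a script. Its argument "commands" is a list of rows, each an object with "xyz": the shift along the tool's x, y, z in mm, a list of three; "turn": the turn, a rotation vector about the tool's x, y, z in rad, a list of three; "grip": the finger opening in mm, from 0 to 93. In form: [{"xyz": [dx, dy, dz], "turn": [ax, ay, az], "grip": grip}, ...]. A call has 1 to 12 rows; each row is the pose to reach, as a shift and turn from the pose commanded when the call began, along the tool's axes at that moment; what a row does not reach only later rows make up. A row lasts 1/8 s, in which the tool goes at most 62.5 mm and 10.7 degrees, less where a joint would pass 70% of its speed; a pose out of reach is approached as far as the arm can. A call with a gripper value outside its range is refused whole. The fingers move at their own pace and stop on an object; "force" is the grip in N (left out, the last holds). Time passes only in rows, so rows that repeat a pose let the fingers close. It gives the time, the measured TCP pose, the force and the opening at its end, in the units of the state.
- telemetry.read_state(): the state, without advancing time (a new reading comes with each control period).
- read_camera(name): name is "scene" or "side" or "wrist"; returns the picture (480x640x3 uint8, red, green, blue); there is no depth.
- camera_params(name): a dict with "mtx" (3x3 intrinsics, pixels), "k1" (the pictures are not rectified: a ray, as slopes to the right and down, at radius r is drawn at 1 + k1 r^2 times it, then the intrinsics apply), "rvec" (rotation vector, rad) and "tvec" (3), from world to camera coordinates, as OpenCV has them. Camera axes: x right, y down, z forward; pixel columns grow to the right and rows downward; lengths in m; the calibration is good to about 2 mm. A picture is of the moment at which its call begins: read the wrist's pose just before it. camera_params takes no time and is no camera call; for the wrist camera it gives the pose at the moment of the call.
- robot.close_job(): hands the job in, once; it reports no verdict.
The state is a dict: "t": time; "q": joint angles; "dq": joint speeds; "joint_torque": joint torques, N m; "tool_pos": TCP position; "orientation": TCP orientation; "force": force on the tool from outside, world axes, zero at the start; "wrist_torque": the same for the moment, N m; "opening": finger opening in m.
Only numpy, scipy, OpenCV 4.12 (cv2) and the standard library are available. Lean on these libraries where they do the work, as an engineer would, in place of code of your own. Each camera call takes 0.05 s, during which the arm holds its last target. There are 200 camera calls.

## Task

Build the test-sieve tower upright on the shaker's seat ring: the receiver pan at the bottom, the fine-mesh sieve on it, the coarse-mesh sieve on that, and the lid with the black knob on top, each one fully home in the one below. Leave the brown bottle, the glass beaker and the white cup standing where they are, and let go of the finished tower.

Things in the scene. Friction and masses are not known exactly. Their poses are not given: they have to be found in the camera images.
- shaker: Fixed round white shaker base, 140 mm in diameter. On its dark deck, 45 mm above the bench, stands the aluminium seat ring: outside diameter 56, bore 50, rim 54 above the bench. Origin: centre of the underside, at bench height, on the ring's axis, z up. The pan's foot enters the ring until its shoulder rests on the rim: its origin is then 48 mm above this one.
- pan: Receiver pan, steel, tallest of the set, 52 mm high over all, deep solid floor 10 mm above the underside, 0.12 kg. Outside diameter 56, bore 50; foot below it 45 in diameter, 6 high, edge chamfered. Stands upright. Origin: centre of the foot's underside, z up; yaw arbitrary. A foot seated in its bore has its underside 46 mm above this origin.
- fine_sieve: Fine sieve, steel, 34 mm high over all (lowest of the open pieces), close, nearly solid-looking mesh 9 mm below the rim, 0.10 kg. Outside diameter 56, bore 50; foot below it 45 in diameter, 6 high, edge chamfered. Stands upright. Origin: centre of the foot's underside, z up; yaw arbitrary. A foot seated in its bore has its underside 28 mm above this origin.
- coarse_sieve: Coarse sieve, steel, 42 mm high over all, open grid of thick wires 11.5 mm apart with dark gaps, 10 mm below the rim, 0.11 kg. Outside diameter 56, bore 50; foot below it 45 in diameter, 6 high, edge chamfered. Stands upright. Origin: centre of the foot's underside, z up; yaw arbitrary. A foot seated in its bore has its underside 36 mm above this origin.
- lid: Lid, 0.09 kg: steel disc 56 mm in diameter, from 6 to 14 mm above the underside, over a foot 45 in diameter and 6 high; on top an upright black cylindrical knob 20 in diameter, from 14 to 40 mm above the underside. Stands upright on its foot. Origin: centre of the foot's underside, z up; yaw arbitrary.
- bottle: Bystander, to be left standing where it is: brown glass bottle with a white cap, 42 mm in diameter, 85 mm high. Origin: centre of its underside, z up.
- beaker: Bystander, to be left standing where it is: clear glass beaker, 48 mm in diameter at the rim, 65 mm high. Origin: centre of its underside, z up.
- cup: Bystander, to be left standing where it is: small white plastic dosing cup, 40 mm in diameter at the rim, 34 mm high. Origin: centre of its underside, z up.
Things that resemble listed ones, but are neither listed nor needed, are in the scene too. Leave any green look-alike of the pan alone. What is shaped like the shaker but blue is not meant.

How it is judged:
At the end, for the whole second after the job is handed in: From the bottom: shaker ring, pan, fine sieve, coarse sieve, lid; each origin within 5 mm sideways of the one below and within 3 mm of its seated height, upright within 0.06 rad, at rest (below 0.02 m/s and 0.2 rad/s) (horizontal distance between pan and shaker below 0.005 m and z of pan in the frame of shaker between 0.045 and 0.051 m and angle between each of pan, fine_sieve, coarse_sieve, lid's own z axis and vertical below 0.06 rad and horizontal distance between fine_sieve and pan below 0.005 m and z of fine_sieve in the frame of pan between 0.043 and 0.049 m and horizontal distance between coarse_sieve and fine_sieve below 0.005 m and z of coarse_sieve in the frame of fine_sieve between 0.025 and 0.031 m and horizontal distance between lid and coarse_sieve below 0.005 m and z of lid in the frame of coarse_sieve between 0.033 and 0.039 m and linear speed of each of pan, fine_sieve, coarse_sieve, lid below 0.02 m/s and angular speed of each of pan, fine_sieve, coarse_sieve, lid below 0.2 rad/s); the robot touches nothing.
It fails at once if the bottle, the beaker or the cup is shifted by more than 20 mm or tipped over (distance of any of bottle, beaker, cup from where it was at the start of the episode above 0.02 m or angle between any of bottle, beaker, cup's own z axis and vertical above 0.4 rad).
It also fails if it takes over 104 s, if anything falls off the work surface, if the arm or the gripper's body presses on something with over 40 N, if the wrist force passes 120 N, or if a joint passes its speed limit or range.

## Working session

There is one attempt and no reset: what is moved stays moved. The work goes in short steps, Python scripts to look and compute and a tool call to move; the robot and the scene stay as the last step left them, time stands still between calls to the robot, and variables do not carry over. Pictures are saved under pics/ and viewed, about 12 in all and at most 16, crops included, and the job is handed in when it is done.

Besides the shell and the picture viewer there is one more tool, called after ">>>" as a command line: name --argument value ..., lists and objects as JSON in quotes. step_arm: Moves the arm, as the interface text tells. Its arguments: {"type":"object","properties":{"commands":{"type":"array"},"force":{"type":"number"}},"required":["commands"]}

```bash
mkdir -p pics; cat > h.py <<'E'
import numpy as np, cv2
from plant import telemetry, read_camera, camera_params, robot
def cam(n):
    p=camera_params(n); R=cv2.Rodrigues(np.array(p["rvec"],float))[0]
    return np.array(p["mtx"],float),float(p["k1"]),R,np.array(p["tvec"],float).ravel()
def shot(n,f):
    c=cam(n); im=read_camera(n)[:,:,::-1].copy(); cv2.imwrite("pics/%s.png"%f,im); return im,c
def ray(c,uv):
    K,k1,R,t=c; d=np.array([(uv[0]-K[0,2])/K[0,0],(uv[1]-K[1,2])/K[1,1]]); s=d.copy()
    for _ in range(20): s=d/(1+k1*(s@s))
    return -R.T@t, R.T@np.array([s[0],s[1],1.])
def onz(c,uv,z):
    o,d=ray(c,uv); return o+d*(z-o[2])/d[2]
def proj(c,P):
    K,k1,R,t=c; p=R@np.asarray(P,float)+t; s=p[:2]/p[2]; s=s*(1+k1*(s@s)); return s*np.array([K[0,0],K[1,1]])+K[:2,2]
E
python3 - <<'E'
from h import *
for n in ["scene","side","wrist"]:
    im,c=shot(n,n+"0"); print(n,(-c[2].T@c[3]).round(3),c[2][2].round(2),c[0][0,0],c[1])
s=telemetry.read_state();print(s["t"],s["tool_pos"],s["orientation"],s["opening"])
E
```

```text
scene [ 1.296 -0.13   0.758] [-0.74  0.1  -0.67] 529.5716826595674 -0.09120102282837658
side [0.354 0.761 0.626] [ 0.18 -0.8  -0.57] 547.7448409534816 -0.09881947445572058
wrist [0.599 0.068 0.384] [-0.   -0.25 -0.97] 429.59726091324075 -0.0998399905227797
0.15 [5.99687526e-01 4.89362221e-05 3.01911522e-01] [ 1.20862706  1.21030971 -1.2102166 ] 0.09322256887233585
```

View pics/scene0.png

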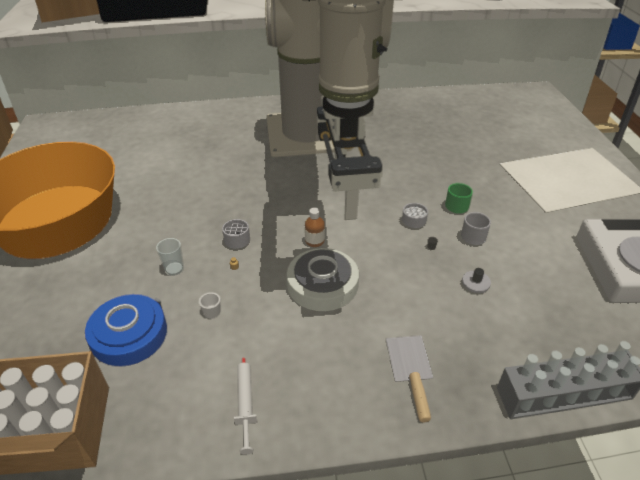

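View pics/side0.png

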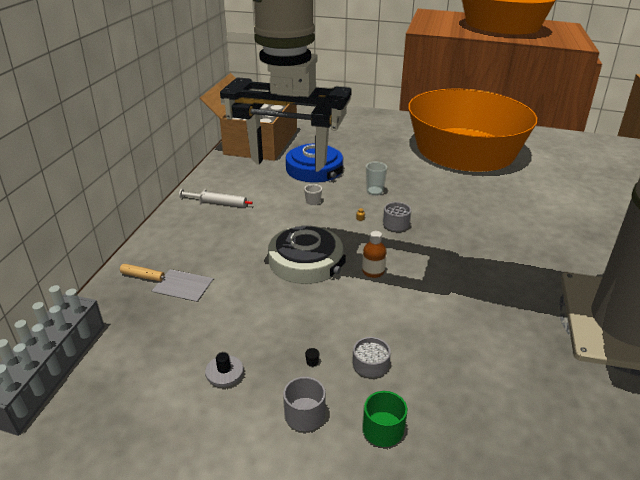

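```bash
python3 - <<'E'
import cv2,numpy as np
a=cv2.imread("pics/scene0.png");b=cv2.imread("pics/side0.png")
def cr(i,u,v,w=35): return cv2.resize(i[v-w:v+w,u-w:u+w],(260,260),interpolation=cv2.INTER_CUBIC)
m=np.vstack([np.hstack([cr(a,415,215),cr(a,236,234),cr(a,474,235,)]),np.hstack([cr(b,371,357),cr(a,322,270,50),cr(a,477,282)])])
cv2.imwrite("pics/m1.png",m)
from h import *
for n,L in dict(scene=dict(fine=(415,211,.034),coarse=(236,228,.042),pan=(476,222,.052),lid=(477,283,.012),ring=(323,266,.054),bottle=(314,212,.085),green=(459,191,.05),beaker=(169,245,.065),cup=(210,300,.034)),side=dict(fine=(371,350,.034),coarse=(397,210,.042),pan=(305,391,.052),lid=(225,371,.012),ring=(307,238,.054),bottle=(376,237,.085),green=(385,405,.05),beaker=(376,166,.065),cup=(313,188,.034))).items():
    c=cam(n)
    for k,(u,v,z) in L.items(): print(n,k,onz(c,(u,v),z).round(3)[:2])
E
```

```text
scene fine [0.427 0.192]
scene coarse [ 0.442 -0.196]
scene pan [0.501 0.302]
scene lid [0.635 0.264]
scene ring [ 0.59  -0.033]
scene bottle [ 0.464 -0.035]
scene green [0.389 0.303]
scene beaker [ 0.503 -0.325]
scene cup [ 0.63  -0.247]
side fine [0.417 0.194]
side coarse [ 0.431 -0.193]
side pan [0.487 0.305]
side lid [0.62  0.267]
side ring [ 0.577 -0.034]
side bottle [ 0.449 -0.024]
side green [0.381 0.301]
side beaker [ 0.498 -0.33 ]
side cup [ 0.623 -0.251]
```

View pics/m1.png

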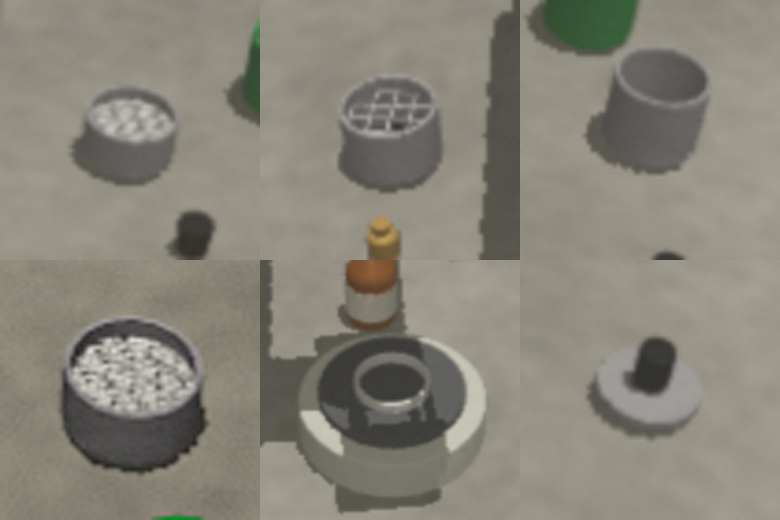

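>>> step_arm --commands '[{"xyz": [0,-90,-260],"turn": [0,0,0],"grip": 93},{"xyz": [0,-90,-260],"turn": [0,0,0],"grip": 93},{"xyz": [0,-90,-260],"turn": [0,0,0],"grip": 93},{"xyz": [0,-90,-260],"turn": [0,0,0],"grip": 93},{"xyz": [0,-90,-260],"turn": [0,0,0],"grip": 93},{"xyz": [0,-90,-260],"turn": [0,0,0],"grip": 93},{"xyz": [0,-90,-260],"turn": [0,0,0],"grip": 93}]'

```text
t: 1.02
tool_pos: [0.5102, 0.2594, 0.3025]
orientation: [1.209, 1.209, -1.21]
force: [-0.6, -0.2, 0.2]
opening: 0.0929
```

```bash
python3 - <<'E'
from h import *
im,c=shot("wrist","w1"); s=telemetry.read_state();print(s["t"],s["tool_pos"],s["orientation"],s["opening"])
import pickle; pickle.dump(c,open("w1.pkl","wb"))
E
```

```text
1.075 [0.51036774 0.25904228 0.30253355] [ 1.20942707  1.20851132 -1.21029696] 0.09299223398141913
```

View pics/w1.png

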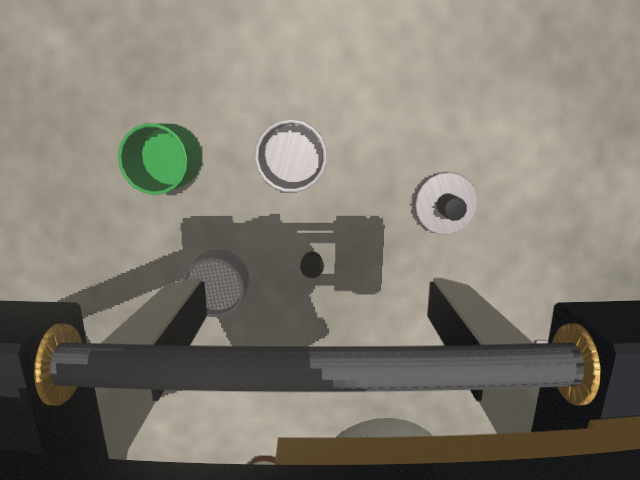

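```bash
cat >> h.py <<'E'
def circ(c,pts,z):
    "world circle from pixel points on a level rim at z"
    P=np.array([onz(c,p,z)[:2] for p in pts]); A=np.c_[2*P,np.ones(len(P))]
    for _ in range(3):
        x=np.linalg.lstsq(A,(P**2).sum(1),rcond=None)[0]; r=np.sqrt(x[2]+x[:2]@x[:2])
        e=abs(np.hypot(*(P-x[:2]).T)-r); k=e<=max(np.quantile(e,.8),.0005); P,A=P[k],A[k]
    return x[:2].round(4),round(r*1000,1),round(e.mean()*1000,2)
def edge(im,c,C,z,r=.028,sign=1,n=90,w=.006):
    "radial strongest edge near expected rim circle; sign=+1 bright inside"
    g=cv2.GaussianBlur(cv2.cvtColor(im,6),(3,3),0).astype(float); pts=[]
    for a in np.linspace(0,2*np.pi,n,endpoint=False):
        R=np.linspace(r-w,r+w,61); uv=np.array([proj(c,[C[0]+q*np.cos(a),C[1]+q*np.sin(a),z]) for q in R]).astype(np.float32)
        v=cv2.remap(g.astype(np.float32),uv[:,0][None],uv[:,1][None],1)[0]; d=v[:-6]-v[6:]
        d=d*sign if sign else abs(d); i=int(np.argmax(d)); 
        if d[i]>12: pts.append(uv[i+3])
    return pts
E
python3 - <<'E'
from h import *; import pickle
im=cv2.imread("pics/w1.png"); c=pickle.load(open("w1.pkl","rb"))
for k,uv,z in [("pan",(291,157),.052),("lid",(445,203),.014),("fine",(215,283),.034)]:
    C=onz(c,uv,z)[:2]; p=edge(im,c,C,z,sign=1,w=.008); print(k,C.round(4),len(p),circ(c,p,z))
print("grasp axis px",proj(c,[.5104,.259,.30-.065]),proj(c,[.5104,.259,.035]))
E
```

```text
pan [0.4894 0.3061] 90 (array([0.488 , 0.3028]), np.float64(22.8), np.float64(0.81))
lid [0.6221 0.2641] 74 (array([0.6229, 0.2638]), np.float64(27.0), np.float64(0.16))
fine [0.4202 0.197 ] 59 (array([0.4198, 0.1958]), np.float64(23.8), np.float64(0.21))
grasp axis px [320.06855191 314.68630662] [318.35441377 213.12002197]
```

>>> step_arm --commands '[{"xyz": [60,-21,-46],"turn": [0,0,0],"grip": 80},{"xyz": [100,-21,-46],"turn": [0,0,0],"grip": 80},{"xyz": [100,-21,-46],"turn": [0,0,0],"grip": 80},{"xyz": [100,-21,-46],"turn": [0,0,0],"grip": 80}]'

```text
t: 1.58
tool_pos: [0.4903, 0.3053, 0.2047]
orientation: [1.211, 1.208, -1.209]
force: [-0.6, 1.5, -0.4]
opening: 0.08
```

```bash
python3 - <<'E'
from h import *
im,c=shot("wrist","w2"); s=telemetry.read_state();print(s["t"],s["tool_pos"],s["orientation"],s["opening"])
T=s["tool_pos"]
for sg in (1,-1):
  for C in ((.4895,.306),(.489,.304)):
    p=edge(im,c,C,.052,r=.028,sign=sg,w=.004); print(sg,len(p),circ(c,p,.052))
for r in (.028,):
  for a in np.linspace(0,6.28,60): cv2.circle(im,tuple(int(round(x)) for x in proj(c,[.4895+r*np.cos(a),.306+r*np.sin(a),.052])),1,(0,0,255),-1)
cv2.imwrite("pics/w2b.png",im)
E
```

```text
1.625 [0.49087229 0.30560108 0.20565891] [ 1.2129367   1.20707788 -1.20698128] 0.07993076335194205
1 46 (array([0.489 , 0.3071]), np.float64(27.4), np.float64(0.11))
1 46 (array([0.489 , 0.3066]), np.float64(27.8), np.float64(0.13))
-1 59 (array([0.4888, 0.307 ]), np.float64(25.4), np.float64(0.25))
-1 45 (array([0.4886, 0.3071]), np.float64(25.5), np.float64(0.21))
```

View pics/w2b.png

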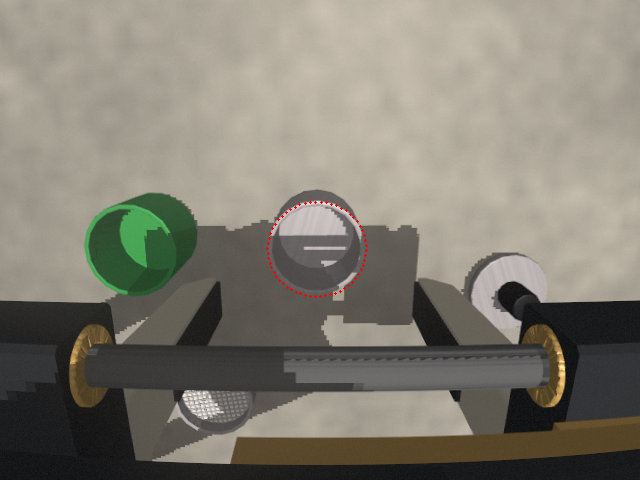

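>>> step_arm --commands '[{"xyz": [50,0,-1],"turn": [0,0,0],"grip": 80},{"xyz": [101,0,-1],"turn": [0,0,0],"grip": 80},{"xyz": [101,0,-1],"turn": [0,0,0],"grip": 80},{"xyz": [101,0,-1],"turn": [0,0,0],"grip": 40},{"xyz": [101,0,-1],"turn": [0,0,0],"grip": 40},{"xyz": [101,0,-1],"turn": [0,0,0],"grip": 40},{"xyz": [101,0,-1],"turn": [0,0,0],"grip": 40},{"xyz": [101,0,-1],"turn": [0,0,0],"grip": 40}]' --force 25

```text
t: 2.62
tool_pos: [0.4905, 0.3078, 0.1045]
orientation: [1.212, 1.208, -1.206]
force: [-1.2, -0.4, 9.2]
opening: 0.0565
```

>>> step_arm --commands '[{"xyz": [-50,0,0],"turn": [0,0,0],"grip": 40},{"xyz": [-100,0,0],"turn": [0,0,0],"grip": 40},{"xyz": [-150,90,407],"turn": [0,0,0],"grip": 40},{"xyz": [-150,90,407],"turn": [0,0,0],"grip": 40},{"xyz": [-150,90,407],"turn": [0,0,0],"grip": 40},{"xyz": [-150,90,407],"turn": [0,0,0],"grip": 40},{"xyz": [-150,90,407],"turn": [0,0,0],"grip": 40},{"xyz": [-150,90,407],"turn": [0,0,0],"grip": 40},{"xyz": [-150,90,407],"turn": [0,0,0],"grip": 40},{"xyz": [-150,90,407],"turn": [0,0,0],"grip": 40},{"xyz": [-150,90,407],"turn": [0,0,0],"grip": 40},{"xyz": [-150,90,407],"turn": [0,0,0],"grip": 40}]'

```text
t: 4.12
tool_pos: [0.5788, -0.0987, 0.2516]
orientation: [1.208, 1.21, -1.208]
force: [0.6, -0.0, -1.8]
opening: 0.0569
```

```bash
python3 - <<'E'
from h import *
im,c=shot("wrist","w3"); s=telemetry.read_state();print(s["t"],s["tool_pos"],s["orientation"],s["opening"],s["force"])
T=s["tool_pos"]
for C in ((.579,-.035),):
  for a in np.linspace(0,6.28,60): cv2.circle(im,tuple(int(round(x)) for x in proj(c,[C[0]+.028*np.cos(a),C[1]+.028*np.sin(a),.054])),1,(0,0,255),-1)
C=(T[0],T[1])  # held pan rim circle: pan origin = grasp-36mm -> rim 16 above grasp
z=T[2]-.065+.016
for a in np.linspace(0,6.28,60): cv2.circle(im,tuple(int(round(x)) for x in proj(c,[C[0]+.028*np.cos(a),C[1]+.028*np.sin(a),z])),1,(255,0,0),-1)
cv2.imwrite("pics/w3b.png",im)
E
```

```text
4.175 [ 0.57881486 -0.09863471  0.25163082] [ 1.20795981  1.21048871 -1.2080585 ] 0.056565452054933324 [ 0.92770528  0.49761742 -1.14336182]
```

View pics/w3b.png

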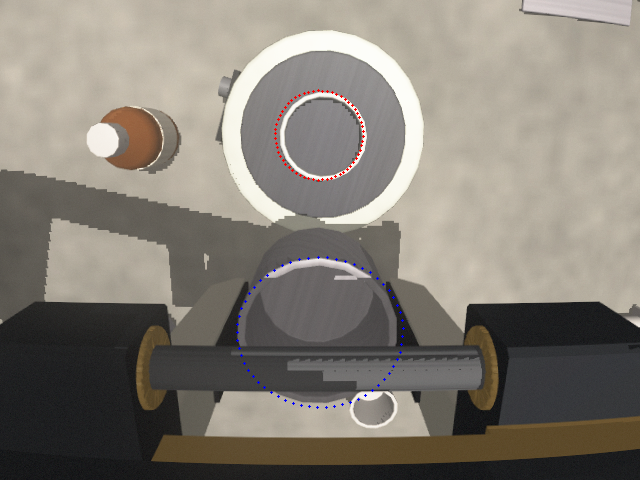

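```bash
python3 - <<'E'
from h import *; import pickle
im=cv2.imread("pics/w3.png"); c=cam("wrist"); pickle.dump(c,open("ring.pkl","wb"))
p=edge(im,c,(.580,-.035),.054,r=.027,sign=1,w=.005); print("ring out",len(p),circ(c,p,.054))
p=edge(im,c,(.580,-.035),.054,r=.024,sign=-1,w=.004); print("ring in",len(p),circ(c,p,.054))
T=telemetry.read_state()["tool_pos"]; z=T[2]-.049
p=[q for q in edge(im,c,T[:2],z,r=.025,sign=-1,w=.003) if q[1]<335]; print("pan bore",T[:2],len(p),circ(c,p,z))
p=[q for q in edge(im,c,T[:2],z,r=.028,sign=1,w=.003) if q[1]<335]; print("pan out",len(p),circ(c,p,z))
E
```

```text
ring out 90 (array([ 0.5816, -0.0355]), np.float64(27.6), np.float64(0.1))
ring in 90 (array([ 0.5816, -0.0356]), np.float64(24.9), np.float64(0.12))
pan bore [ 0.57881486 -0.09863471] 39 (array([ 0.5778, -0.0977]), np.float64(24.3), np.float64(0.1))
pan out 44 (array([ 0.5778, -0.0979]), np.float64(27.0), np.float64(0.12))
```

>>> step_arm --commands '[{"xyz": [0,3.3,-62],"turn": [0,0,0],"grip": 40},{"xyz": [40,3.3,-62],"turn": [0,0,0],"grip": 40},{"xyz": [80,3.3,-62],"turn": [0,0,0],"grip": 40},{"xyz": [88,3.3,-62],"turn": [0,0,0],"grip": 40},{"xyz": [91,3.3,-62],"turn": [0,0,0],"grip": 40},{"xyz": [94,3.3,-62],"turn": [0,0,0],"grip": 40},{"xyz": [97,3.3,-62],"turn": [0,0,0],"grip": 40},{"xyz": [99,3.3,-62],"turn": [0,0,0],"grip": 40},{"xyz": [100,3.3,-62],"turn": [0,0,0],"grip": 40},{"xyz": [100,3.3,-62],"turn": [0,0,0],"grip": 40}]'

```text
t: 5.42
tool_pos: [0.5829, -0.0376, 0.1525]
orientation: [1.21, 1.209, -1.208]
force: [1.1, 5.7, 2.9]
opening: 0.0562
```

>>> step_arm --commands '[{"xyz": [1,0,0],"turn": [0,0,0],"grip": 75},{"xyz": [1,0,0],"turn": [0,0,0],"grip": 75},{"xyz": [1,0,0],"turn": [0,0,0],"grip": 75},{"xyz": [-50,0,0],"turn": [0,0,0],"grip": 75},{"xyz": [-98,0,55],"turn": [0,0,0],"grip": 75},{"xyz": [-98,0,60],"turn": [0,0,0],"grip": 75},{"xyz": [-98,0,60],"turn": [0,0,0],"grip": 75}]'

```text
t: 6.3
tool_pos: [0.5823, -0.0988, 0.2497]
orientation: [1.211, 1.208, -1.21]
force: [-0.1, 0.6, -0.2]
opening: 0.0748
```

```bash
python3 - <<'E'
from h import *
im,c=shot("wrist","w4"); s=telemetry.read_state();print(s["t"],s["tool_pos"],s["force"])
for z in (.100,.104):
  p=edge(im,c,(.5816,-.0355),z,r=.028,sign=1,w=.004); print("pan out",z,len(p),circ(c,p,z))
  p=edge(im,c,(.5816,-.0355),z,r=.025,sign=-1,w=.004); print("pan in",z,len(p),circ(c,p,z))
b=read_camera("side")[:,:,::-1]
cs=cam("side"); b=b.copy()
for a in np.linspace(0,6.28,60): b[tuple(int(round(x)) for x in proj(cs,[.5816+.028*np.cos(a),-.0355+.028*np.sin(a),.100]))[::-1]]=(0,0,255)
w=cv2.resize(im[0:300,150:500],(700,600)); d=cv2.resize(b[170:300,240:410],(510,390))
cv2.imwrite("pics/m2.png",np.hstack([cv2.resize(w,(455,390)),d])[:, :800])
E
```

```text
6.35 [ 0.58177165 -0.09783881  0.24841836] [ 0.10139145  0.43871178 -0.52529524]
pan out 0.1 90 (array([ 0.5819, -0.0378]), np.float64(27.3), np.float64(0.11))
pan in 0.1 90 (array([ 0.5819, -0.0378]), np.float64(25.0), np.float64(0.1))
pan out 0.104 90 (array([ 0.5819, -0.0377]), np.float64(26.8), np.float64(0.11))
pan in 0.104 90 (array([ 0.5819, -0.0377]), np.float64(24.6), np.float64(0.1))
```

View pics/m2.png

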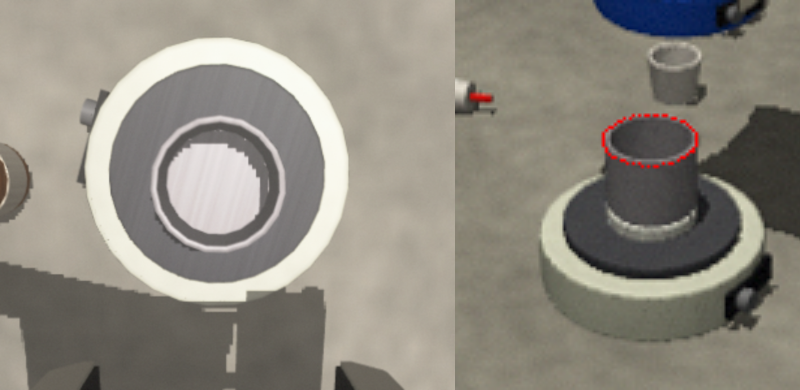

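>>> step_arm --commands '[{"xyz": [0,-162,-248],"turn": [0,0,0],"grip": 80},{"xyz": [0,-162,-248],"turn": [0,0,0],"grip": 80},{"xyz": [0,-162,-248],"turn": [0,0,0],"grip": 80},{"xyz": [0,-162,-248],"turn": [0,0,0],"grip": 80},{"xyz": [0,-162,-248],"turn": [0,0,0],"grip": 80},{"xyz": [0,-162,-248],"turn": [0,0,0],"grip": 80},{"xyz": [40,-162,-248],"turn": [0,0,0],"grip": 80},{"xyz": [40,-162,-248],"turn": [0,0,0],"grip": 80},{"xyz": [40,-162,-248],"turn": [0,0,0],"grip": 80}]'

```text
t: 7.52
tool_pos: [0.4204, 0.1497, 0.2099]
orientation: [1.209, 1.21, -1.21]
force: [-0.4, 0.2, -0.0]
opening: 0.08
```

```bash
python3 - <<'E'
from h import *
im,c=shot("wrist","w5"); s=telemetry.read_state();print(s["t"],s["tool_pos"],s["force"])
C=(.4198,.1958)
for r,sg in ((.028,1),(.025,-1),(.028,-1),(.028,0)):
  p=edge(im,c,C,.034,r=r,sign=sg,w=.004); print(r,sg,len(p),circ(c,p,.034))
E
```

```text
7.575 [0.42088007 0.14977932 0.21060514] [0.36704803 0.52110958 0.7091232 ]
0.028 1 82 (array([0.4191, 0.1948]), np.float64(25.5), np.float64(0.2))
0.025 -1 90 (array([0.4177, 0.1929]), np.float64(25.2), np.float64(0.12))
0.028 -1 56 (array([0.4179, 0.193 ]), np.float64(25.3), np.float64(0.12))
0.028 0 82 (array([0.419 , 0.1949]), np.float64(25.4), np.float64(0.22))
```

View pics/w5.png

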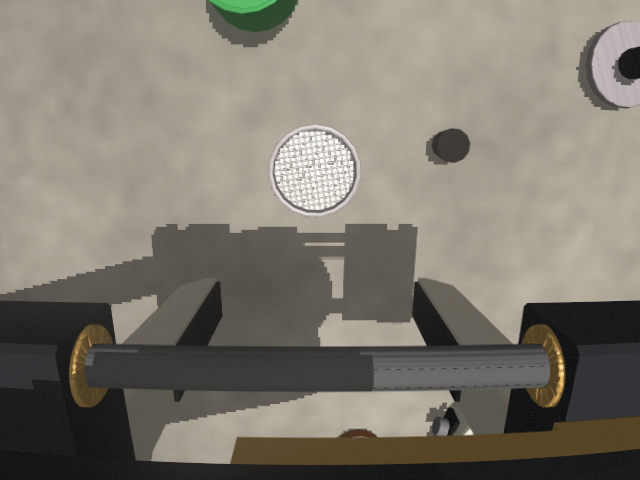

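>>> step_arm --commands '[{"xyz": [0,-2.5,-43],"turn": [0,0,0],"grip": 74},{"xyz": [55,-2.5,-43],"turn": [0,0,0],"grip": 74},{"xyz": [105,-2.5,-43],"turn": [0,0,0],"grip": 74},{"xyz": [118,-2.5,-43],"turn": [0,0,0],"grip": 74},{"xyz": [118,-2.5,-43],"turn": [0,0,0],"grip": 74},{"xyz": [118,-2.5,-43],"turn": [0,0,0],"grip": 40},{"xyz": [118,-2.5,-43],"turn": [0,0,0],"grip": 40},{"xyz": [118,-2.5,-43],"turn": [0,0,0],"grip": 40},{"xyz": [118,-2.5,-43],"turn": [0,0,0],"grip": 40},{"xyz": [60,-2.5,-43],"turn": [0,0,0],"grip": 40},{"xyz": [0,-2.5,-43],"turn": [0,0,0],"grip": 40},{"xyz": [-50,-2.5,-43],"turn": [0,0,0],"grip": 40}]'

```text
t: 9.07
tool_pos: [0.418, 0.1931, 0.2629]
orientation: [1.211, 1.208, -1.207]
force: [0.8, 0.2, -0.8]
opening: 0.0556
```

>>> step_arm --commands '[{"xyz": [-10,164,303],"turn": [0,0,0],"grip": 40},{"xyz": [-10,164,303],"turn": [0,0,0],"grip": 40},{"xyz": [-10,164,303],"turn": [0,0,0],"grip": 40},{"xyz": [-10,164,303],"turn": [0,0,0],"grip": 40},{"xyz": [-10,164,303],"turn": [0,0,0],"grip": 40},{"xyz": [-10,164,303],"turn": [0,0,0],"grip": 40},{"xyz": [-10,164,303],"turn": [0,0,0],"grip": 40},{"xyz": [-10,164,303],"turn": [0,0,0],"grip": 40}]'

```text
t: 10.07
tool_pos: [0.5815, -0.1094, 0.2698]
orientation: [1.209, 1.21, -1.209]
force: [-0.2, 0.4, -1.6]
opening: 0.0554
```

```bash
cat > m.py <<'E'
from h import *; import sys
n,hh,zt=sys.argv[1],float(sys.argv[2]),float(sys.argv[3])
im,c=shot("wrist",n); s=telemetry.read_state();T=s["tool_pos"];print(s["t"],T,s["force"],s["opening"])
C=(.5819,-.0378)
for r,sg in ((.028,1),(.025,-1)):
  p=edge(im,c,C,zt,r=r,sign=sg,w=.004); print("below",r,len(p),circ(c,p,zt))
z=T[2]-.065+hh
for r,sg in ((.028,1),(.025,-1)):
  p=[q for q in edge(im,c,T[:2],z,r=r,sign=sg,w=.004) if q[1]<335]; print("held",r,len(p),circ(c,p,z) if len(p)>5 else 0)
E
python3 m.py w6 .007 .100
```

```text
10.125 [ 0.58142309 -0.10895497  0.26982296] [ 0.07765552  0.9279982  -0.46279188] 0.056074777691133525
below 0.028 90 (array([ 0.5821, -0.0381]), np.float64(27.4), np.float64(0.12))
below 0.025 90 (array([ 0.5821, -0.0381]), np.float64(25.0), np.float64(0.09))
held 0.028 50 (array([ 0.5804, -0.1094]), np.float64(27.3), np.float64(0.12))
held 0.025 45 (array([ 0.5809, -0.1102]), np.float64(24.5), np.float64(0.66))
```

View pics/w6.png

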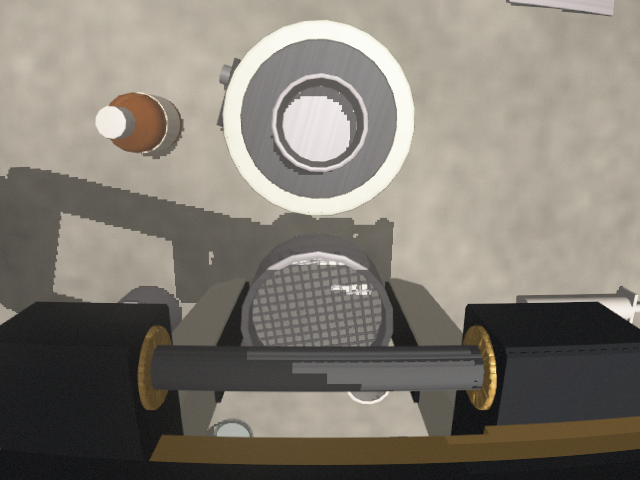

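>>> step_arm --commands '[{"xyz": [0,1,-60],"turn": [0,0,0],"grip": 40},{"xyz": [40,1,-72],"turn": [0,0,0],"grip": 40},{"xyz": [70,1,-72],"turn": [0,0,0],"grip": 40},{"xyz": [74,1,-72],"turn": [0,0,0],"grip": 40},{"xyz": [77,1,-72],"turn": [0,0,0],"grip": 40},{"xyz": [80,1,-72],"turn": [0,0,0],"grip": 40},{"xyz": [82,1,-72],"turn": [0,0,0],"grip": 40},{"xyz": [83,1,-72],"turn": [0,0,0],"grip": 40},{"xyz": [83,1,-72],"turn": [0,0,0],"grip": 40}]'

```text
t: 11.25
tool_pos: [0.5832, -0.0382, 0.1877]
orientation: [1.21, 1.208, -1.209]
force: [-2.0, 0.4, 4.0]
opening: 0.0558
```

>>> step_arm --commands '[{"xyz": [0,0,0],"turn": [0,0,0],"grip": 75},{"xyz": [0,0,0],"turn": [0,0,0],"grip": 75},{"xyz": [0,0,0],"turn": [0,0,0],"grip": 75},{"xyz": [-50,0,0],"turn": [0,0,0],"grip": 75},{"xyz": [-83,0,50],"turn": [0,0,0],"grip": 75},{"xyz": [-83,0,72],"turn": [0,0,0],"grip": 75},{"xyz": [-83,0,72],"turn": [0,0,0],"grip": 75}]'

```text
t: 12.12
tool_pos: [0.5824, -0.1113, 0.2689]
orientation: [1.211, 1.209, -1.212]
force: [-0.2, 0.5, -0.7]
opening: 0.0753
```

```bash
python3 m.py w7 .007 .128 | grep -v held; python3 - <<'E'
from h import *
b,c=shot("side","s7")
for z in (.128,.132):
  p=edge(b,c,(.5819,-.0378),z,r=.028,sign=0,w=.004); print(len(p),circ(c,p,z))
a=cv2.imread("pics/w7.png"); cv2.imwrite("pics/m3.png",np.hstack([cv2.resize(a[0:220,200:440],(426,390)),cv2.resize(b[150:280,250:370],(360,390))]))
E
```

```text
12.175 [ 0.58217684 -0.11016285  0.26820507] [-0.88960232  0.55623407 -1.15288917] 0.07479416438287345
below 0.028 90 (array([ 0.5816, -0.0371]), np.float64(26.1), np.float64(0.47))
below 0.025 90 (array([ 0.5821, -0.0388]), np.float64(25.1), np.float64(0.09))
30 (array([ 0.5802, -0.0387]), np.float64(26.4), np.float64(0.23))
23 (array([ 0.5787, -0.0335]), np.float64(26.3), np.float64(0.14))
```

View pics/m3.png

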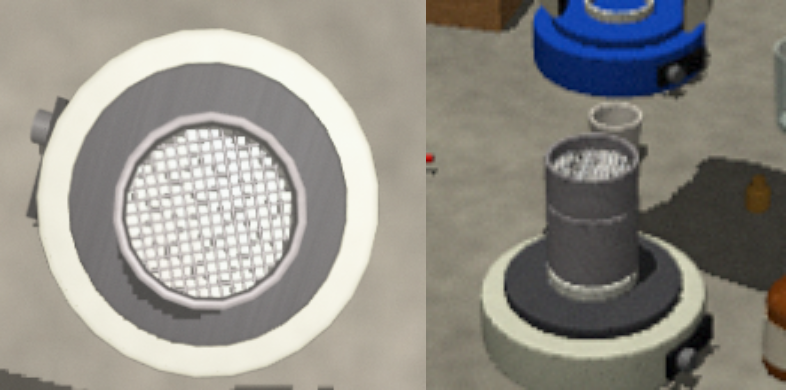

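>>> step_arm --commands '[{"xyz": [0,-149,125],"turn": [0,0,0],"grip": 75},{"xyz": [0,-149,125],"turn": [0,0,0],"grip": 75},{"xyz": [0,-149,125],"turn": [0,0,0],"grip": 75},{"xyz": [30,-149,125],"turn": [0,0,0],"grip": 75},{"xyz": [60,-149,125],"turn": [0,0,0],"grip": 75},{"xyz": [60,-149,125],"turn": [0,0,0],"grip": 75},{"xyz": [60,-149,125],"turn": [0,0,0],"grip": 75}]'

```text
t: 13.1
tool_pos: [0.4342, -0.2343, 0.2102]
orientation: [1.209, 1.21, -1.208]
force: [0.7, 0.0, 0.7]
opening: 0.0751
```

```bash
python3 - <<'E'
from h import *
im,c=shot("wrist","w8"); s=telemetry.read_state();print(s["t"],s["tool_pos"],s["force"])
C=(.434,-.194)
for i in range(2):
 for r,sg in ((.028,1),(.025,-1),(.028,-1)):
  p=edge(im,c,C,.042,r=r,sign=sg,w=.005); x=circ(c,p,.042); print(r,sg,len(p),x)
  if sg==-1 and r==.025: D=x[0]
 C=D
h=cv2.cvtColor(im,40); m=cv2.inRange(h,(8,90,60),(28,255,255)); n,l,st,ce=cv2.connectedComponentsWithStats(m)
for i in range(1,n):
  if st[i,4]>40: print("orange",st[i],onz(c,ce[i],.012))
E
```

```text
13.15 [ 0.43456168 -0.2346512   0.21078655] [-0.07262529 -0.50432871  0.61912415]
0.028 1 63 (array([ 0.4332, -0.1971]), np.float64(25.5), np.float64(0.55))
0.025 -1 86 (array([ 0.433 , -0.1971]), np.float64(24.3), np.float64(1.05))
0.028 -1 58 (array([ 0.4323, -0.2001]), np.float64(25.2), np.float64(0.12))
0.028 1 90 (array([ 0.4324, -0.2004]), np.float64(27.3), np.float64(0.13))
0.025 -1 90 (array([ 0.4322, -0.2004]), np.float64(25.0), np.float64(0.1))
0.028 -1 86 (array([ 0.4323, -0.2   ]), np.float64(25.3), np.float64(0.17))
orange [416 179  31  28 647] [ 0.50883832 -0.20695921  0.012     ]
orange [  83  325   42   83 1757] [ 0.26759349 -0.33873692  0.012     ]
orange [ 510  325   42   83 1753] [ 0.59875496 -0.33857524  0.012     ]
orange [  214   416   426    49 12014] [ 0.52965098 -0.40955103  0.012     ]
```

View pics/w8.png

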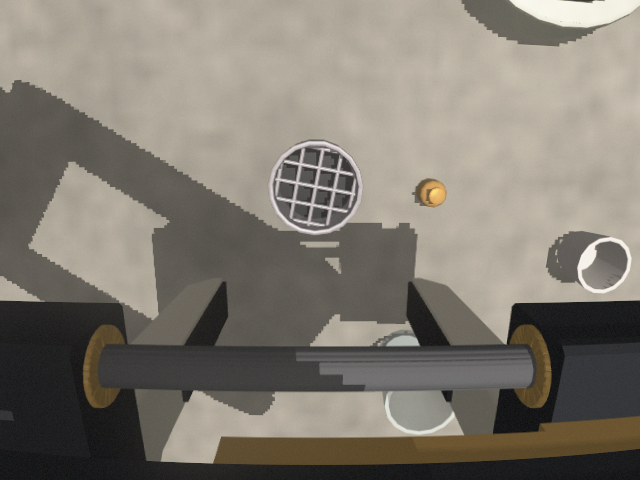

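>>> step_arm --commands '[{"xyz": [0,-1.7,-35],"turn": [0,0,0],"grip": 72},{"xyz": [55,-1.7,-35],"turn": [0,0,0],"grip": 72},{"xyz": [100,-1.7,-35],"turn": [0,0,0],"grip": 72},{"xyz": [114,-1.7,-35],"turn": [0,0,0],"grip": 72},{"xyz": [114,-1.7,-35],"turn": [0,0,0],"grip": 72},{"xyz": [114,-1.7,-35],"turn": [0,0,0],"grip": 40},{"xyz": [114,-1.7,-35],"turn": [0,0,0],"grip": 40},{"xyz": [114,-1.7,-35],"turn": [0,0,0],"grip": 40},{"xyz": [114,-1.7,-35],"turn": [0,0,0],"grip": 40},{"xyz": [60,-1.7,-35],"turn": [0,0,0],"grip": 40},{"xyz": [0,-1.7,-35],"turn": [0,0,0],"grip": 40},{"xyz": [-60,-1.7,-35],"turn": [0,0,0],"grip": 40}]'

```text
t: 14.65
tool_pos: [0.4317, -0.1998, 0.272]
orientation: [1.209, 1.209, -1.209]
force: [1.6, -0.4, -2.1]
opening: 0.0556
```

>>> step_arm --commands '[{"xyz": [-30,150,-85],"turn": [0,0,0],"grip": 40},{"xyz": [-30,150,-85],"turn": [0,0,0],"grip": 40},{"xyz": [-30,150,-85],"turn": [0,0,0],"grip": 40},{"xyz": [-30,150,-85],"turn": [0,0,0],"grip": 40},{"xyz": [-30,150,-85],"turn": [0,0,0],"grip": 40}]'

```text
t: 15.28
tool_pos: [0.5818, -0.115, 0.2995]
orientation: [1.208, 1.21, -1.21]
force: [-0.6, 0.1, -1.1]
opening: 0.0554
```

```bash
python3 m.py w9 .011 .128
```

```text
15.325 [ 0.5813834  -0.11537085  0.29953248] [-1.10851107 -0.56980712 -2.0287344 ] 0.05526520270592196
below 0.028 90 (array([ 0.5823, -0.0391]), np.float64(27.4), np.float64(0.1))
below 0.025 90 (array([ 0.5822, -0.0392]), np.float64(25.2), np.float64(0.1))
held 0.028 46 (array([ 0.5807, -0.1139]), np.float64(27.4), np.float64(0.14))
held 0.025 47 (array([ 0.5807, -0.1137]), np.float64(24.7), np.float64(0.13))
```

>>> step_arm --commands '[{"xyz": [0,1,-60],"turn": [0,0,0],"grip": 40},{"xyz": [40,1,-75],"turn": [0,0,0],"grip": 40},{"xyz": [68,1,-75],"turn": [0,0,0],"grip": 40},{"xyz": [72,1,-75],"turn": [0,0,0],"grip": 40},{"xyz": [75,1,-75],"turn": [0,0,0],"grip": 40},{"xyz": [78,1,-75],"turn": [0,0,0],"grip": 40},{"xyz": [80,1,-75],"turn": [0,0,0],"grip": 40},{"xyz": [81,1,-75],"turn": [0,0,0],"grip": 40},{"xyz": [81,1,-75],"turn": [0,0,0],"grip": 40}]'

```text
t: 16.45
tool_pos: [0.5835, -0.0401, 0.2197]
orientation: [1.209, 1.208, -1.209]
force: [-0.8, -0.5, 3.3]
opening: 0.0555
```

>>> step_arm --commands '[{"xyz": [0,0,0],"turn": [0,0,0],"grip": 75},{"xyz": [0,0,0],"turn": [0,0,0],"grip": 75},{"xyz": [0,0,0],"turn": [0,0,0],"grip": 75},{"xyz": [-50,0,0],"turn": [0,0,0],"grip": 75},{"xyz": [-81,0,50],"turn": [0,0,0],"grip": 75},{"xyz": [-81,0,75],"turn": [0,0,0],"grip": 75},{"xyz": [-81,0,75],"turn": [0,0,0],"grip": 75}]'

```text
t: 17.32
tool_pos: [0.5831, -0.1166, 0.3]
orientation: [1.211, 1.207, -1.211]
force: [-0.3, -0.1, -0.5]
opening: 0.0748
```

```bash
python3 m.py w10 .007 .164 | grep -v held; python3 - <<'E'
from h import *
b,c=shot("side","s10")
a=cv2.imread("pics/w10.png"); cv2.imwrite("pics/m4.png",np.hstack([cv2.resize(a[0:220,200:440],(426,390)),cv2.resize(b[150:280,250:370],(360,390))]))
E
```

```text
17.375 [ 0.58292473 -0.11541309  0.29939464] [0.35023798 0.20478224 0.08865785] 0.07463072398333755
below 0.028 90 (array([ 0.5824, -0.0394]), np.float64(27.3), np.float64(0.13))
below 0.025 90 (array([ 0.5824, -0.0395]), np.float64(25.0), np.float64(0.09))
```

View pics/m4.png

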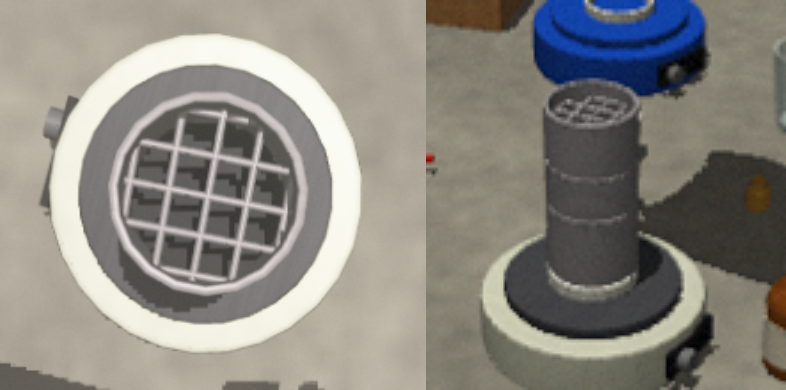

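>>> step_arm --commands '[{"xyz": [-20,40,-336],"turn": [0,0,0],"grip": 60},{"xyz": [-20,40,-336],"turn": [0,0,0],"grip": 60},{"xyz": [-20,40,-336],"turn": [0,0,0],"grip": 60},{"xyz": [-20,40,-336],"turn": [0,0,0],"grip": 60},{"xyz": [-20,40,-336],"turn": [0,0,0],"grip": 60},{"xyz": [-20,40,-336],"turn": [0,0,0],"grip": 60},{"xyz": [40,40,-336],"turn": [0,0,0],"grip": 60},{"xyz": [90,40,-336],"turn": [0,0,0],"grip": 60},{"xyz": [90,40,-336],"turn": [0,0,0],"grip": 60}]'

```text
t: 18.55
tool_pos: [0.6191, 0.2214, 0.2033]
orientation: [1.201, 1.216, -1.218]
force: [-0.1, -0.2, -0.1]
opening: 0.0599
```

```bash
python3 - <<'E'
from h import *
im,c=shot("wrist","w11"); s=telemetry.read_state();print(s["t"],s["tool_pos"],s["force"])
C=(.6229,.2638)
for r in (.028,):
  p=edge(im,c,C,.014,r=r,sign=1,w=.005); print(len(p),circ(c,p,.014))
p=edge(im,c,C,.040,r=.010,sign=-1,w=.005); print("knob",len(p),circ(c,p,.040))
cv2.imwrite("pics/w11c.png",im)
E
```

```text
18.6 [0.62115831 0.22164189 0.20750578] [ 1.13091364 -0.32826421  0.64036674]
90 (array([0.6236, 0.2638]), np.float64(26.9), np.float64(0.13))
knob 90 (array([0.623 , 0.2643]), np.float64(10.4), np.float64(0.17))
```

View pics/w11c.png

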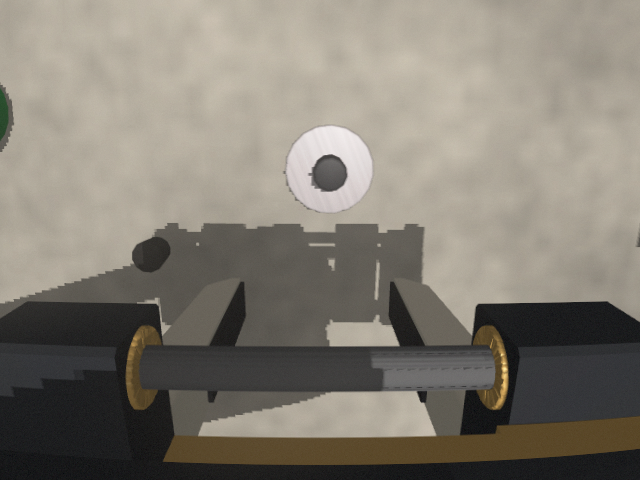

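>>> step_arm --commands '[{"xyz": [0,0,-43],"turn": [0,0,0],"grip": 50},{"xyz": [50,0,-43],"turn": [0,0,0],"grip": 50},{"xyz": [95,0,-43],"turn": [0,0,0],"grip": 50},{"xyz": [109,0,-43],"turn": [0,0,0],"grip": 50},{"xyz": [109,0,-43],"turn": [0,0,0],"grip": 50},{"xyz": [109,0,-43],"turn": [0,0,0],"grip": 5},{"xyz": [109,0,-43],"turn": [0,0,0],"grip": 5},{"xyz": [109,0,-43],"turn": [0,0,0],"grip": 5},{"xyz": [109,0,-43],"turn": [0,0,0],"grip": 5},{"xyz": [109,0,-43],"turn": [0,0,0],"grip": 5},{"xyz": [55,0,-43],"turn": [0,0,0],"grip": 5},{"xyz": [0,0,-43],"turn": [0,0,0],"grip": 5}]'

```text
t: 20.1
tool_pos: [0.6221, 0.2636, 0.2091]
orientation: [1.207, 1.211, -1.212]
force: [1.4, 0.0, -0.2]
opening: 0.0193
```

>>> step_arm --commands '[{"xyz": [-60,0,0],"turn": [0,0,0],"grip": 5},{"xyz": [-125,-10,30],"turn": [0,0,0],"grip": 5},{"xyz": [-125,-41,389],"turn": [0,0,0],"grip": 5},{"xyz": [-125,-41,389],"turn": [0,0,0],"grip": 5},{"xyz": [-125,-41,389],"turn": [0,0,0],"grip": 5},{"xyz": [-125,-41,389],"turn": [0,0,0],"grip": 5},{"xyz": [-125,-41,389],"turn": [0,0,0],"grip": 5},{"xyz": [-125,-41,389],"turn": [0,0,0],"grip": 5},{"xyz": [-125,-41,389],"turn": [0,0,0],"grip": 5},{"xyz": [-125,-41,389],"turn": [0,0,0],"grip": 5},{"xyz": [-125,-41,389],"turn": [0,0,0],"grip": 5}]'

```text
t: 21.48
tool_pos: [0.5822, -0.1236, 0.3344]
orientation: [1.208, 1.211, -1.208]
force: [0.6, 0.2, -1.2]
opening: 0.0195
```

```bash
python3 m.py w12 -.022 .164; cp pics/w12.png pics/w12c.png
```

```text
21.525 [ 0.58228169 -0.12351381  0.3345499 ] [-0.16817938 -0.17004045 -0.53931397] 0.01927854280782699
below 0.028 90 (array([ 0.5825, -0.0397]), np.float64(27.4), np.float64(0.11))
below 0.025 90 (array([ 0.5825, -0.0397]), np.float64(25.0), np.float64(0.1))
held 0.028 41 (array([ 0.5812, -0.1233]), np.float64(27.1), np.float64(0.12))
held 0.025 29 (array([ 0.5855, -0.1242]), np.float64(23.6), np.float64(0.37))
```

View pics/w12c.png

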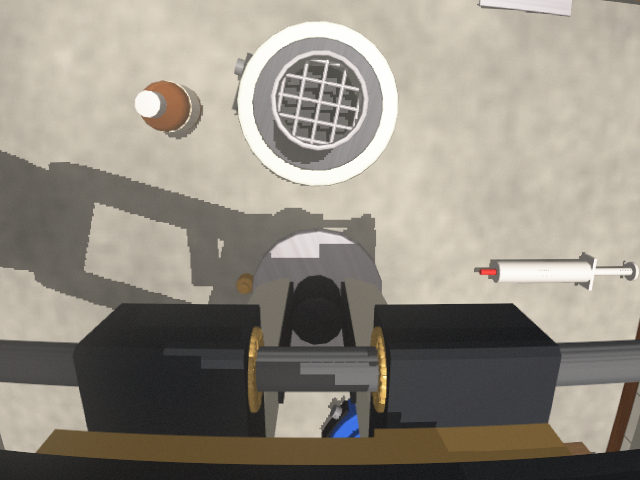

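>>> step_arm --commands '[{"xyz": [0,0.8,-60],"turn": [0,0,0],"grip": 5},{"xyz": [30,0.8,-84.5],"turn": [0,0,0],"grip": 5},{"xyz": [60,0.8,-84.5],"turn": [0,0,0],"grip": 5},{"xyz": [66,0.8,-84.5],"turn": [0,0,0],"grip": 5},{"xyz": [69,0.8,-84.5],"turn": [0,0,0],"grip": 5},{"xyz": [72,0.8,-84.5],"turn": [0,0,0],"grip": 5},{"xyz": [74,0.8,-84.5],"turn": [0,0,0],"grip": 5},{"xyz": [75,0.8,-84.5],"turn": [0,0,0],"grip": 5},{"xyz": [75,0.8,-84.5],"turn": [0,0,0],"grip": 5}]'

```text
t: 22.65
tool_pos: [0.5829, -0.0406, 0.2599]
orientation: [1.209, 1.209, -1.209]
force: [0.1, -0.0, -0.7]
opening: 0.0192
```

>>> step_arm --commands '[{"xyz": [0,0,0],"turn": [0,0,0],"grip": 50},{"xyz": [0,0,0],"turn": [0,0,0],"grip": 50},{"xyz": [0,0,0],"turn": [0,0,0],"grip": 50},{"xyz": [0,0,0],"turn": [0,0,0],"grip": 50},{"xyz": [-50,0,0],"turn": [0,0,0],"grip": 50},{"xyz": [-75,0,50],"turn": [0,0,0],"grip": 50},{"xyz": [-75,0,85],"turn": [0,0,0],"grip": 50},{"xyz": [-75,0,85],"turn": [0,0,0],"grip": 50},{"xyz": [-75,0,85],"turn": [0,0,0],"grip": 50}]'

```text
t: 23.78
tool_pos: [0.5828, -0.1251, 0.3343]
orientation: [1.21, 1.21, -1.21]
force: [0.1, -0.3, -0.1]
opening: 0.0501
```

```bash
python3 m.py w13 -.022 .172 | grep -v held; python3 - <<'E'
from h import *
b,c=shot("side","s13"); s,c2=shot("scene","sc13")
a=cv2.imread("pics/w13.png"); cv2.imwrite("pics/m5.png",np.hstack([cv2.resize(a[0:220,200:440],(240,300)),cv2.resize(b[130:280,250:390],(280,300)),cv2.resize(s[170:320,150:370],(280,300))]))
z0=cv2.imread("pics/scene0.png")
d=cv2.absdiff(z0,s).max(2)
for n,(x,y,w,h) in dict(bottle=(300,205,30,38),beaker=(155,235,32,42),cup=(196,290,30,30)).items(): print(n,d[y:y+h,x:x+w].mean().round(1))
E
```

```text
23.825 [ 0.5827894  -0.12467918  0.33429977] [-1.42447088  1.12040667  0.39847179] 0.049992988962511246
below 0.028 90 (array([ 0.5819, -0.0409]), np.float64(27.2), np.float64(0.14))
bottle 43.0
beaker 1.3
cup 1.7Traceback (most recent call last):
  File "m.py", line 6, in <module>
    p=edge(im,c,C,zt,r=r,sign=sg,w=.004); print("below",r,len(p),circ(c,p,zt))
                                                                 ~~~~^^^^^^^^
  File "h.py", line 20, in circ
    x=np.linalg.lstsq(A,(P**2).sum(1),rcond=None)[0]; r=np.sqrt(x[2]+x[:2]@x[:2])
                        ~~~~~~~~~~^^^
    return umr_sum(a, axis, dtype, out, keepdims, initial, where)
numpy.exceptions.AxisError: axis 1 is out of bounds for array of dimension 1
```

View pics/m5.png

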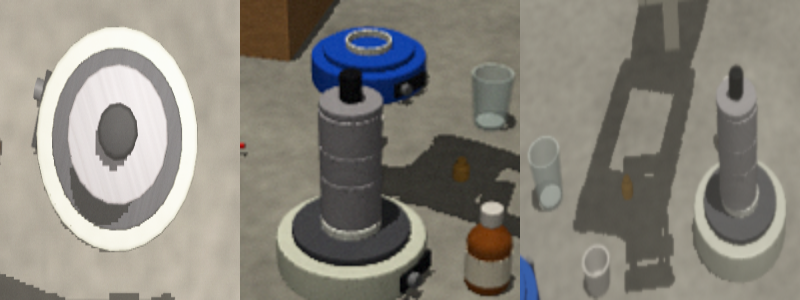

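```bash
python3 - <<'E'
from h import *
a=cv2.imread("pics/side0.png");b=cv2.imread("pics/s13.png")
d=cv2.absdiff(a,b).max(2)[232:276,362:388]; print("bottle diff",d.mean(),(d>40).mean())
for n,i in (("a",a),("b",b)):
    m=cv2.inRange(cv2.cvtColor(i,40),(3,120,60),(18,255,255))[225:285,350:400]; M=cv2.moments(m,True); print(n,M["m00"],M["m10"]/M["m00"],M["m01"]/M["m00"])
s=telemetry.read_state(); print(s["t"],s["tool_pos"],s["dq"]); robot.close_job()
E
```

```text
bottle diff 13.612762237762238 0.07692307692307693
a 389.0 23.748071979434446 29.066838046272494
b 361.0 24.005540166204987 28.113573407202217
23.925 [ 0.58288586 -0.12438213  0.3343919 ] [ 0.00070196 -0.00094656 -0.00224159 -0.00092201 -0.00091936 -0.00348662]
the job is handed in; nothing more can be done
```

I built the tower on the white shaker's seat ring in the order pan, fine sieve, coarse sieve, lid. I then let go, backed the arm clear and handed the job in at about 24 s of the 104 s allowed.

**Sideways fit:** from the wrist camera, the centres are:

| Piece | x (m) | y (m) | Shift from the piece below (mm) |
|---|---|---|---|
| Ring | 0.5816 | −0.0355 | – |
| Pan | 0.5819 | −0.0378 | about 2.3 |
| Fine sieve | 0.5821 | −0.0388 | about 1.0 |
| Coarse sieve | 0.5824 | −0.0395 | about 0.8 |
| Lid | 0.5819 | −0.0409 | about 1.5 |

All are inside the 5 mm limit. The pan is near the edge of its clearance in the ring.

**Seating:** I did not measure heights or tilt directly. At each expected seated height the fitted rim radius came out right, and the side view shows a straight tower with closed joints.

**Bystanders:** the beaker and cup look unchanged in the scene view. The tower now hides part of the bottle there, so that comparison was no use. In the side view, its colour patch moved about 1 pixel, roughly 1–2 mm, with changed shadows as the likely cause.

**Checks that disagreed:**
- My first by-eye positions from the two fixed cameras differed by about 1 cm, so I used the wrist camera for every move.
- The outer-edge fit on the seated fine sieve was noisy, so I used its bore edge instead.
- The bore-edge check has no meaning for the lid and stopped with an error, so its position comes from the disc edge alone.

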